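# Jog the printed panels square

## Robot

A 7-joint arm with a two-finger parallel gripper is mounted at the origin on the work surface. World frame = base frame: x ahead of the robot, y to its left, z up, the work surface at z = 0. Lengths are in m, angles in degrees, forces in N, time in s.
With the tool pointing down it reaches from about 0.425 to 0.875 m from the base axis. Payload 4.7 kg.
Tool frame: the origin (TCP) lies between the finger pads; the fingertips stand 8 mm ahead of it and the grasp point (between the pads) lies 11 mm behind it; x points along the fingers, z is the direction in which the jaws open and shut, and the axes are right-handed (so a half turn about x gives the same grasp; the last joint's range is limited). The gripper opens to 87 mm and grips with 3 to 60 N. Pads are 19 mm wide; open, the fingers measure 117 mm over their backs; the gripper's body (75 mm by 190 mm) begins 51 mm behind the grasp point.
Start: joints at [67.5, 18.392, -4.016, 83.108, 1.295, 78.541, -3.26], TCP at [0.257, -0.597, 0.231] pointing down, gripper open.
Joint ranges: [-163.93, 163.93], [-17.29, 119.83], [-79.2, 71.16], [3.27, 140.29], [-89.18, 269.18], [5.43, 117.66], [-154.24, 154.24]. Speed limits (degrees/s): [147.25, 147.25, 180, 180, 180, 180, 180].

## Interface

Orientations are given as [roll, pitch, yaw] about the fixed x, y, z axes, in that order (R = Rz(yaw) Ry(pitch) Rx(roll)).
In Python, from cell import telemetry, vision, sign_off gives the robot as it stands. The module is installed in compiled form; this text tells all that it offers.
- The arm moves only by the tool drive_tool, never from a script. Its arguments are lists of equal length, an entry for each row: "offset": the shift along the tool's x, y, z in m, a list of three; "angular": the turn, a rotation vector about the tool's x, y, z in rad, a list of three. A call has 1 to 10 rows; each row is the pose to reach, as a shift and turn from the pose measured when the call began, along the tool's axes at that moment; what a row does not reach only later rows make up. A row lasts 1/8 s, in which the tool goes at most 62.5 mm and 10.7 degrees, less where a joint would pass 70% of its speed; a pose out of reach is approached as far as the arm can. A call with a gripper value outside its range is refused whole. "fingers" is the closure, from -1 (fully open) to 1 (shut), set as the call begins (left out, the last holds). The fingers move at their own pace and stop on an object; "squeeze" is the grip in N (left out, the last holds). Time passes only in rows, so rows that repeat a pose let the fingers close. It gives the time, the measured TCP pose, the force and the opening at its end, in the units of the state.
- telemetry.get_obs(): the state, without advancing time (a new reading comes with each control period).
- vision.read_camera(name): name is "scene" or "top" or "wrist"; returns a dict with "pixels" (400x640x3 uint8, red, green, blue), "intrinsics" (3x3 intrinsics, pixels), "world_from_camera" (4x4, takes a point from camera to world coordinates); the wrist camera has in their place "T_tool_cam" (4x4, takes a point from camera to tool coordinates, whose origin is the TCP and whose axes are the tool frame's). Camera axes: x right, y up, looking along -z (the intrinsics and any distortion apply to the point x, -y, -z); pixel columns grow to the right and rows downward; lengths in m; the calibration is good to about 2 mm. The wrist camera is an equidistant fisheye: a pixel r from the principal point sees the ray r / f radians off the axis. A picture is of the moment at which its call begins: read the wrist's pose just before it. There is no depth.
- sign_off(): hands the job in, once; it reports no verdict.
The state is a dict: "time_s": time; "qpos": joint angles; "joint_velocities": joint speeds; "effort": joint torques, N m; "tool_pos": TCP position; "tool_rot": TCP orientation; "force": force on the tool from outside, world axes, zero at the start; "wrist_torque": the same for the moment, N m; "grip_width": finger opening in m.
Only numpy, scipy, OpenCV 4.12 (cv2) and the standard library are available. Lean on these libraries where they do the work, as an engineer would, in place of code of your own. Each camera call takes 0.05 s, during which the arm holds its last target.

## Task

Tidy the stack of three printed panels (rust-brown at the bottom, white in the middle, ochre on top) in its grey-fenced corner tray: tap their overhanging edges from the two open sides until all three lie flush against both fences, still stacked in the same order. The slate-blue stack in the twin tray belongs to another job.

Things in the scene. Friction and masses are not known exactly. Their poses are not given: they have to be found in the camera images.
- jogger_corner (a point): Corner where the two grey fences of the fixed tray under the rust/white/ochre stack meet, on its floor's upper face (6 mm above the table). z up; x along the side fence (plane y=0), roughly away from the robot; y along the back fence (plane x=0), to the robot's left. Fences outside these planes, 12 mm thick, 34 mm high. Floor ends at x=190, y=160 mm; those sides are open. Its twin holds blue panels.
- panel_bottom: Rust-brown panel, lowest, lying on the tray's floor 14 to 36 mm short of each fence. Every panel is a rigid slab 110 x 90 x 8 mm (x, y, z), about 60 g, with a black motif; origin at its very centre, z up, x and y within about 6 degrees of the tray's x and y. Flush against both fences, its centre is at x=55, y=45, z=4 mm from the tray's corner point.
- panel_middle: White (cream) panel lying on the rust-brown one, 14 to 44 mm short of each fence; same size, mass and axes. Flush, its centre is at x=55, y=45, z=12 mm from the tray's corner point. The panels slide on one another with ordinary dry friction; a newton or two moves the whole stack.
- panel_top: Ochre-yellow panel on top, 16 to 36 mm short of each fence; same size, mass and axes as the others. Flush, its centre is at x=55, y=45, z=20 mm from the tray's corner point; the stack's upper face lies 24 mm above the tray's floor.
Things that resemble listed ones, but are neither listed nor needed, are in the scene too. Several things have the shape of the panel_bottom; the one meant has the colours described above.

How it is judged (in metres and radians):
At the end, for the whole second after the job is handed in: All three panels lie in their starting order in the tray, at rest: each panel's centre within 10 mm, along both fences, of where it would be flush against both, its edges within 10 degrees of the fences, and its height within 4 mm of its layer (x of panel_bottom in the frame of jogger_corner between 0.045 and 0.065 m and y of panel_bottom in the frame of jogger_corner between 0.035 and 0.055 m and z of panel_bottom in the frame of jogger_corner between 0 and 0.008 m and angle between the x axis of each of panel_bottom, panel_middle, panel_top and the x axis of jogger_corner, either way round below 0.175 rad and linear speed of each of panel_bottom, panel_middle, panel_top below 0.02 m/s and x of panel_middle in the frame of jogger_corner between 0.045 and 0.065 m and y of panel_middle in the frame of jogger_corner between 0.035 and 0.055 m and z of panel_middle in the frame of jogger_corner between 0.008 and 0.016 m and x of panel_top in the frame of jogger_corner between 0.045 and 0.065 m and y of panel_top in the frame of jogger_corner between 0.035 and 0.055 m and z of panel_top in the frame of jogger_corner between 0.016 and 0.024 m); the robot touches nothing.
It also fails if it takes over 48 s, if anything falls off the work surface, if the arm or the gripper's body presses on something with over 40 N, if the wrist force passes 120 N, or if a joint passes its speed limit or range.

## Working session

There is one attempt and no reset: what is moved stays moved. The work goes in short steps, Python scripts to look and compute and a tool call to move; the robot and the scene stay as the last step left them, time stands still between calls to the robot, and variables do not carry over. Pictures are saved under pics/ and viewed, and the job is handed in when it is done.

Besides the shell and the picture viewer there is one more tool, called after "Request:" by a JSON object that holds its "op" and its "data", one argument or row to a line. drive_tool: Moves the arm, as the interface text tells. Its arguments: {"type":"object","properties":{"offset":{"type":"array"},"angular":{"type":"array"},"fingers":{"type":"number"},"squeeze":{"type":"number"}},"required":["offset","angular"]}

```bash
mkdir -p pics; python3 - <<'E'
from cell import telemetry, vision
import cv2,numpy as np
o=telemetry.get_obs()
print({k:np.round(v,4).tolist() if not isinstance(v,float) else v for k,v in o.items()})
for n in ["scene","top"]:
    c=vision.read_camera(n); cv2.imwrite(f"pics/{n}0.png",c["pixels"][:,:,::-1]); np.savez(f"{n}0.npz",**c)
    print(n,c["intrinsics"],np.round(c["world_from_camera"],4),c.keys())
E
```

```text
{'time_s': 0.0, 'qpos': [67.501, 18.4399, -4.0144, 83.1745, 1.295, 78.5429, -3.2598], 'joint_velocities': [0.0779, 0.0208, -0.0168, 0.071, 0.0663, 0.0126, -0.0105], 'effort': [-0.0, -49.13, -0.4039, -31.2532, -0.0639, 0.0436, 0.0002], 'tool_pos': [0.2569, -0.5965, 0.2295], 'tool_rot': [-176.8543, 89.8878, 116.4536], 'force': [-0.096, -0.0028, 0.7311], 'wrist_torque': [0.0157, -0.0574, -0.0011], 'grip_width': 0.08668455820830503}
scene [[453.34094017   0.         317.82805918]
 [  0.         453.34094017 197.99137709]
 [  0.           0.           1.        ]] [[ 0.2518 -0.7389  0.625   0.9492]
 [ 0.9676  0.2034 -0.1493 -0.1731]
 [-0.0168  0.6424  0.7662  0.6648]
 [ 0.      0.      0.      1.    ]] dict_keys(['pixels', 'intrinsics', 'world_from_camera'])
top [[454.94770876   0.         324.11717013]
 [  0.         454.94770876 199.68655111]
 [  0.           0.           1.        ]] [[-0.0202  0.9934 -0.1125  0.3544]
 [-0.9997 -0.0215 -0.01   -0.0547]
 [-0.0123  0.1123  0.9936  0.9516]
 [ 0.      0.      0.      1.    ]] dict_keys(['pixels', 'intrinsics', 'world_from_camera'])
```

View pics/scene0.png

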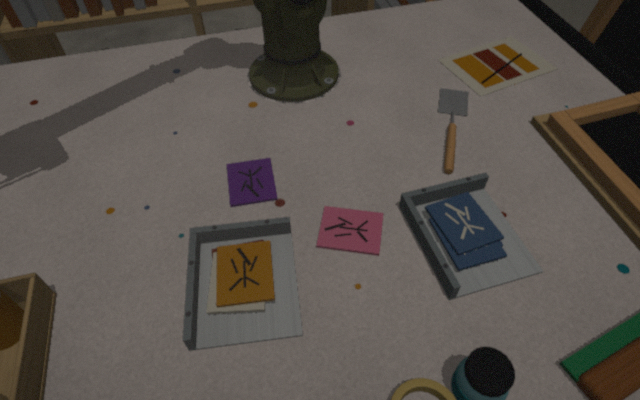

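View pics/top0.png

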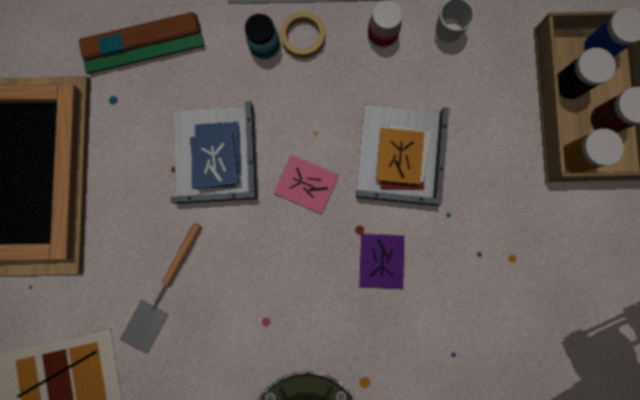

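```bash
python3 - <<'E'
import cv2,numpy as np
c=np.load("top0.npz")["pixels"][:,:,::-1]
cv2.imwrite("pics/t1.png",cv2.resize(np.clip(c[95:215,345:460]*1.5,0,255).astype(np.uint8),None,fx=5,fy=5,interpolation=cv2.INTER_CUBIC))
c=np.load("scene0.npz")["pixels"][:,:,::-1]
cv2.imwrite("pics/s1.png",cv2.resize(np.clip(c[210:355,170:310]*1.5,0,255).astype(np.uint8),None,fx=4,fy=4,interpolation=cv2.INTER_CUBIC))
E
```

```text
(no output)
```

View pics/t1.png

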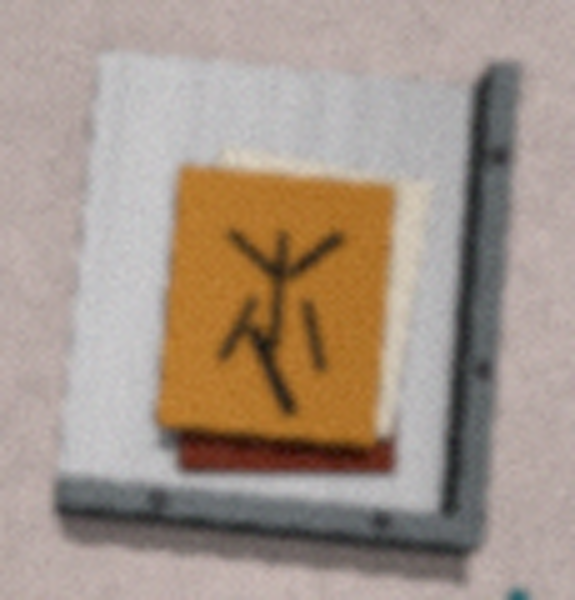

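View pics/s1.png

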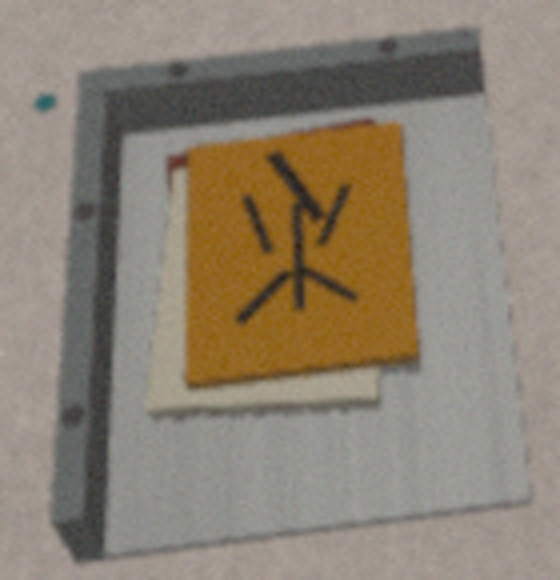

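```bash
cat > h.py <<'E'
import numpy as np, cv2
from scipy.optimize import least_squares
def cam(c): return c["intrinsics"],c["world_from_camera"]
def proj(c,P):
    K,T=cam(c); p=(np.c_[P,np.ones(len(P))]@np.linalg.inv(T).T)[:,:3]
    u=np.c_[p[:,0],-p[:,1],-p[:,2]]@K.T; return u[:,:2]/u[:,2:]
def unproj(c,uv,z):
    K,T=cam(c); uv=np.atleast_2d(uv); d=np.c_[uv,np.ones(len(uv))]@np.linalg.inv(K).T
    d=np.c_[d[:,0],-d[:,1],-d[:,2]]@T[:3,:3].T; o=T[:3,3]
    return o+d*((z-o[2])/d[:,2])[:,None]
def tray2w(t,P):
    P=np.atleast_2d(P)*1e-3; c,s=np.cos(t[2]),np.sin(t[2])
    return np.c_[t[0]+c*P[:,0]-s*P[:,1],t[1]+s*P[:,0]+c*P[:,1],P[:,2]+.006]
def w2tray(t,W):
    W=np.atleast_2d(W); c,s=np.cos(t[2]),np.sin(t[2]); d=W-[t[0],t[1],.006]
    return 1e3*np.c_[c*d[:,0]+s*d[:,1],-s*d[:,0]+c*d[:,1],d[:,2]]
E
python3 - <<'E'
from h import *
ct=dict(np.load("top0.npz")); cs=dict(np.load("scene0.npz"))
T=lambda a:(np.array(a,float)+.5)/5-.5+[345,95]
S=lambda a:(np.array(a,float)+.5)/4-.5+[170,210]
PT=np.array([[190,160,0],[190,0,0]]);uT=T([[103,52],[472,85]])
PS=np.array([[190,160,0],[190,0,0],[0,160,0],[0,0,0]]);uS=S([[532,498],[103,555],[485,95],[122,132]])
f=lambda t:np.r_[(proj(ct,tray2w(t,PT))-uT).ravel(),(proj(cs,tray2w(t,PS))-uS).ravel()]
r=least_squares(f,[.43,-.25,0]);t=r.x;print(t,np.degrees(t[2]));print(np.round(r.fun.reshape(-1,2),1))
np.save("tray.npy",t)
# fence-top check
print((proj(ct,tray2w(t,[[-12,-12,34],[-12,-12,28],[0,160,34],[0,0,0]]))-[345,95])*5)
for nm,c,F in(("top",ct,T),("scene",cs,S)):
  q={"top":dict(och=[[180,165],[397,185],[378,447],[157,425]],),"scene":dict(och=[[186,147],[401,124],[419,361],[188,384]])}[nm]
  print(nm,np.round(w2tray(t,unproj(c,F(q["och"]),.030)),1))
print("white scene",np.round(w2tray(t,unproj(cs,S([[148,412],[380,402],[172,165]]),.022)),1))
print("white top",np.round(w2tray(t,unproj(ct,T([[223,150],[434,183]]),.022)),1))
print("rust top",np.round(w2tray(t,unproj(ct,T([[178,470],[392,474]]),.014)),1))
print("rust scene",np.round(w2tray(t,unproj(cs,S([[168,156],[372,121]]),.014)),1))
E
```

```text
[ 0.45716023 -0.2704032  -0.1262958 ] -7.236216559616695
[[-0.8 -1.1]
 [ 0.2 -0.3]
 [-0.6 -0.2]
 [ 0.  -0.6]
 [-0.1 -0.6]
 [ 0.1  0.5]]
[[481.95188262 545.05731331]
 [478.33321911 546.58332118]
 [ 58.29380959 471.36620213]
 [435.52907249 521.98492733]]
top [[134.9 122.9  24. ]
 [135.7  32.9  24. ]
 [ 25.7  31.7  24. ]
 [ 25.4 122.2  24. ]]
scene [[ 27.8  32.7  24. ]
 [ 28.7 123.3  24. ]
 [140.2 123.5  24. ]
 [137.8  35.2  24. ]]
white scene [[143.3  18.5  16. ]
 [151.2 107.1  16. ]
 [ 30.6  25.4  16. ]]
white top [[145.5 104.9  16. ]
 [140.4  16.2  16. ]]
rust top [[ 10.2 110.4   8. ]
 [ 17.7  22.1   8. ]]
rust scene [[ 20.1  21.9   8. ]
 [ 14.1 110.    8. ]]
```

```bash
cat > plan.py <<'E'
from h import *
from scipy.spatial.transform import Rotation as R
def plan(obs,tx,ty,z,mode):
    # mode 'x': jaws along tray y; 'y': jaws along tray x ; z = TCP world z
    t=np.load("tray.npy"); R0=R.from_euler('xyz',obs["tool_rot"],degrees=True)
    p=tray2w(t,[[tx,ty,0]])[0]; p[2]=z
    a=t[2]+(np.pi/2 if mode=='x' else 0); best=None
    for s in (1,-1):
        zz=s*np.array([np.cos(a),np.sin(a),0]); xx=np.array([0,0,-1.]); yy=np.cross(zz,xx)
        rv=(R0.inv()*R.from_matrix(np.c_[xx,yy,zz])).as_rotvec()
        if best is None or np.linalg.norm(rv)<np.linalg.norm(best): best=rv
    return R0.inv().apply(p-np.array(obs["tool_pos"])),best
def show(*a):
    off,rv=plan(*a); print(a[1:],"off",np.round(off,4).tolist(),"rv",np.round(rv,4).tolist())
def here(obs):
    t=np.load("tray.npy"); print("t",round(obs["time_s"],2),"tray",np.round(w2tray(t,[obs["tool_pos"]])[0],1),"z",round(obs["tool_pos"][2],4),"rot",np.round(obs["tool_rot"],1),"F",np.round(obs["force"],1),"w",round(obs["grip_width"],4),"q7",np.round(obs["qpos"][6],1))
E
python3 - <<'E'
from plan import *; from cell import telemetry
o=telemetry.get_obs(); here(o); show(o,174,69,.12,'x'); print(R.from_euler('xyz',o["tool_rot"],degrees=True).as_matrix().round(2))
E
```

```text
t 0.1 tray [-157.5 -348.8  223.6] z 0.2296 rot [-176.8   89.9  116.5] F [0.6 1.4 0.3] w 0.0871 q7 -3.3
(174, 69, 0.12, 'x') off [0.1099, 0.4978, -0.1911] rv [0.5332, -0.0016, 0.0005]
[[-0.    0.92  0.4 ]
 [ 0.    0.4  -0.92]
 [-1.   -0.   -0.  ]]
```

Request:
{"op": "drive_tool", "data": {
  "offset": [
    [0,0.06,-0.023],
    [0,0.12,-0.046],
    [0,0.18,-0.069],
    [0,0.24,-0.092],
    [0,0.3,-0.115],
    [0,0.36,-0.138],
    [0,0.42,-0.161],
    [0,0.498,-0.191],
    [0,0.498,-0.191],
    [0,0.498,-0.191]
  ],
  "angular": [
    [0.1,0,0],
    [0.2,0,0],
    [0.3,0,0],
    [0.4,0,0],
    [0.5,0,0],
    [0.533,0,0],
    [0.533,0,0],
    [0.533,0,0],
    [0.533,0,0],
    [0.533,0,0]
  ],
  "fingers": 0.0,
  "squeeze": 30
}}

```text
time_s: 1.35
tool_pos: [0.6405, -0.2194, 0.2287]
tool_rot: [-156.2, 89.7, 107.0]
force: [-0.5, -0.0, 0.3]
grip_width: 0.0436
```

```bash
python3 - <<'E'
from plan import *; from cell import telemetry
o=telemetry.get_obs(); here(o); show(o,174,69,.0178,'x'); show(o,174,69,.06,'x')
E
```

```text
t 1.35 tray [175.5  73.7 222.7] z 0.2287 rot [-156.2   89.7  107. ] F [-0.5 -0.   0.3] w 0.0436 q7 -84.3
(174, 69, 0.0178, 'x') off [0.2109, -0.0011, 0.0056] rv [0.0067, -0.0042, 0.0019]
(174, 69, 0.06, 'x') off [0.1687, -0.0012, 0.0054] rv [0.0067, -0.0042, 0.0019]
```

Request:
{"op": "drive_tool", "data": {
  "offset": [
    [0.05,0,0.003],
    [0.1,-0.001,0.005],
    [0.15,-0.001,0.005],
    [0.185,-0.001,0.005],
    [0.185,-0.001,0.005]
  ],
  "angular": [
    [0.007,-0.004,0.002],
    [0.007,-0.004,0.002],
    [0.007,-0.004,0.002],
    [0.007,-0.004,0.002],
    [0.007,-0.004,0.002]
  ]
}}

```text
time_s: 1.98
tool_pos: [0.6348, -0.2243, 0.0399]
tool_rot: [-96.0, 89.6, 166.7]
force: [-0.1, -0.1, 0.7]
grip_width: 0.0437
```

```bash
python3 - <<'E'
from plan import *; from cell import telemetry,vision
o=telemetry.get_obs(); here(o); show(o,174,69,.018,'x')
for n in ("top","scene"):
    c=vision.read_camera(n); cv2.imwrite(f"pics/{n}1.png",c["pixels"][:,:,::-1])
c=cv2.imread("pics/scene1.png")[160:360,130:350]; cv2.imwrite("pics/s2.png",cv2.resize(c,None,fx=3,fy=3))
E
```

```text
t 1.98 tray [170.5  68.1  33.9] z 0.0399 rot [-96.   89.6 166.7] F [-0.1 -0.1  0.7] w 0.0437 q7 -86.2
(174, 69, 0.018, 'x') off [0.0219, 0.0037, -0.0009] rv [-0.0021, -0.0008, 0.0077]
```

View pics/s2.png

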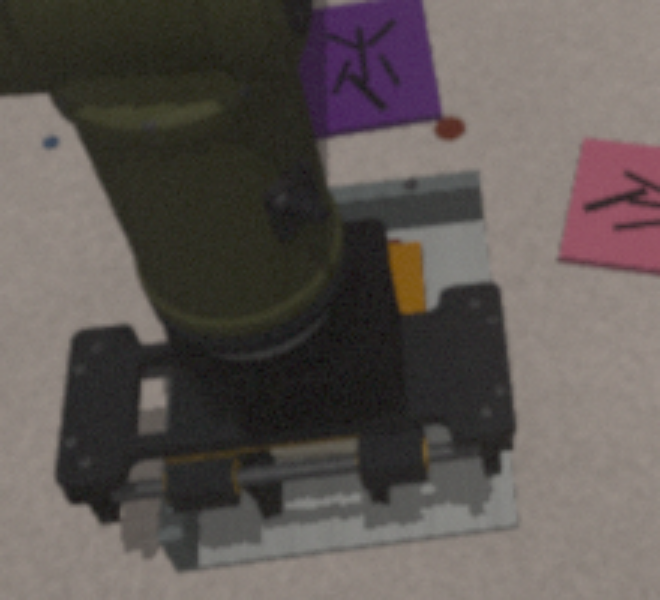

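Request:
{"op": "drive_tool", "data": {
  "offset": [
    [0.0,0.004,-0.001],
    [0.011,0.004,-0.001],
    [0.021,0.004,-0.001],
    [0.021,0.004,-0.001]
  ],
  "angular": [
    [-0.002,0,0.006],
    [-0.002,0,0.006],
    [-0.002,0,0.006],
    [-0.002,0,0.006]
  ]
}}

```text
time_s: 2.58
tool_pos: [0.6417, -0.2238, 0.0221]
tool_rot: [90.6, 89.8, -6.6]
force: [0.2, -0.4, 0.6]
grip_width: 0.0433
```

```bash
python3 - <<'E'
from plan import *; from cell import telemetry,vision
o=telemetry.get_obs(); here(o); show(o,135,67,.018,'x');show(o,121,63,.018,'x')
E
```

```text
t 2.58 tray [177.2  69.4  16.1] z 0.0221 rot [90.6 89.8 -6.6] F [ 0.2 -0.4  0.6] w 0.0433 q7 -86.5
(135, 67, 0.018, 'x') off [0.0039, -0.0422, 0.0024] rv [0.0006, -0.0, -0.0041]
(121, 63, 0.018, 'x') off [0.0039, -0.0562, 0.0064] rv [0.0006, -0.0, -0.0041]
```

Request:
{"op": "drive_tool", "data": {
  "offset": [
    [0.0045,0,0],
    [0.0045,-0.006,0],
    [0.0045,-0.012,0],
    [0.0045,-0.016,0],
    [0.0045,-0.02,0],
    [0.0045,-0.024,0.001],
    [0.0045,-0.028,0.001],
    [0.0045,-0.032,0.001],
    [0.0045,-0.036,0.001],
    [0.0045,-0.036,0.001]
  ],
  "angular": [
    [0,0,-0.004],
    [0,0,-0.004],
    [0,0,-0.004],
    [0,0,-0.004],
    [0,0,-0.004],
    [0,0,-0.004],
    [0,0,-0.004],
    [0,0,-0.004],
    [0,0,-0.004],
    [0,0,-0.004]
  ]
}}

```text
time_s: 3.82
tool_pos: [0.6054, -0.2204, 0.0175]
tool_rot: [-71.2, 90.0, -168.4]
force: [0.6, -0.0, -0.1]
grip_width: 0.0435
```

```bash
python3 - <<'E'
from plan import *; from cell import telemetry,vision
o=telemetry.get_obs(); here(o); show(o,121,67,.018,'x')
E
```

```text
t 3.83 tray [140.8  68.3  11.5] z 0.0175 rot [ -71.2   90.  -168.4] F [ 0.6 -0.  -0.1] w 0.0435 q7 -85.9
(121, 67, 0.018, 'x') off [-0.0005, -0.0198, 0.0013] rv [0.0006, 0.0001, 0.0004]
```

Request:
{"op": "drive_tool", "data": {
  "offset": [
    [0,-0.003,0],
    [0,-0.006,0],
    [0,-0.009,0],
    [0,-0.012,0.001],
    [0,-0.014,0.001],
    [0,-0.016,0.001],
    [0,-0.018,0.001],
    [0,-0.018,0.001]
  ],
  "angular": [
    [0,0,0],
    [0,0,0],
    [0,0,0],
    [0,0,0],
    [0,0,0],
    [0,0,0],
    [0,0,0],
    [0,0,0]
  ]
}}

```text
time_s: 4.82
tool_pos: [0.5898, -0.2218, 0.0189]
tool_rot: [60.6, 89.6, -36.6]
force: [5.7, -4.8, -1.6]
grip_width: 0.0434
```

```bash
python3 - <<'E'
from plan import *; from cell import telemetry,vision
o=telemetry.get_obs(); here(o); show(o,119,67,.018,'x')
E
```

```text
t 4.83 tray [125.5  64.9  12.9] z 0.0189 rot [ 60.6  89.6 -36.6] F [ 5.7 -4.8 -1.6] w 0.0434 q7 -85.3
(119, 67, 0.018, 'x') off [0.0009, -0.0065, -0.0021] rv [0.0001, 0.0034, -0.0061]
```

Request:
{"op": "drive_tool", "data": {
  "offset": [
    [0,-0.004,-0.001],
    [0,-0.006,-0.002],
    [0,-0.008,-0.002],
    [0,-0.009,-0.002],
    [0,-0.009,-0.002]
  ],
  "angular": [
    [0,0,0],
    [0,0,0],
    [0,0,0],
    [0,0,0],
    [0,0,0]
  ]
}}

```text
time_s: 5.45
tool_pos: [0.5873, -0.2238, 0.0223]
tool_rot: [65.6, 88.7, -31.7]
force: [11.5, -9.3, -0.1]
grip_width: 0.0433
```

```bash
python3 - <<'E'
from plan import *; from cell import telemetry,vision
o=telemetry.get_obs(); here(o); show(o,119,67,.018,'x'); print(o["wrist_torque"])
c=vision.read_camera("wrist"); cv2.imwrite("pics/w1.png",c["pixels"][:,:,::-1])
c=vision.read_camera("top"); cv2.imwrite("pics/t2.png",cv2.resize(c["pixels"][80:230,330:480,::-1],None,fx=4,fy=4))
E
```

```text
t 5.45 tray [123.2  62.6  16.3] z 0.0223 rot [ 65.6  88.7 -31.7] F [11.5 -9.3 -0.1] w 0.0433 q7 -85.3
(119, 67, 0.018, 'x') off [0.0041, -0.0043, -0.0044] rv [-0.0001, 0.0097, -0.0214]
[-1.87871382 -2.64763191  0.37214878]
```

View pics/w1.png

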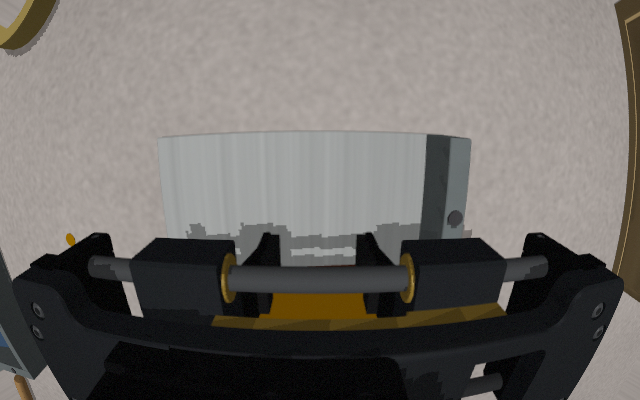

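View pics/t2.png

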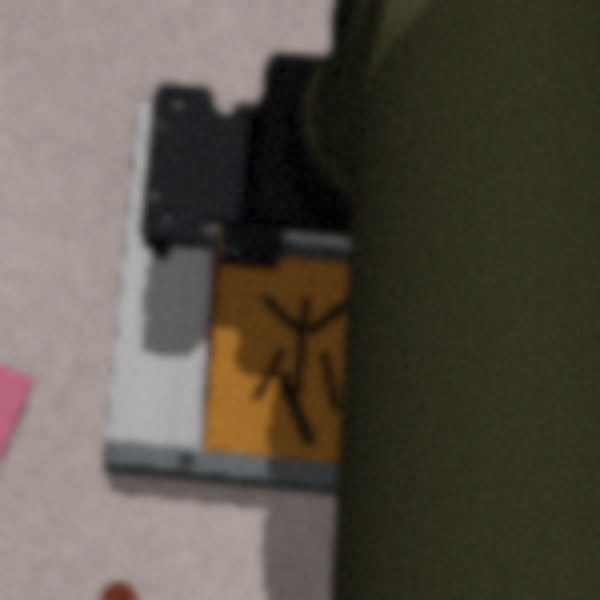

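Request:
{"op": "drive_tool", "data": {
  "offset": [
    [0,0.01,-0.002],
    [0,0.03,-0.002],
    [0,0.05,-0.002],
    [-0.05,0.06,-0.002],
    [-0.1,0.06,-0.06],
    [-0.1,0.06,-0.12],
    [-0.1,0.05,-0.17],
    [-0.1,0.04,-0.2],
    [-0.1,0.04,-0.2]
  ],
  "angular": [
    [0,0,0],
    [0,0,0],
    [0,0,0],
    [0,0,0],
    [0,0,0],
    [0,0,0],
    [0,0,0],
    [0,0,0],
    [0,0,0]
  ]
}}

```text
time_s: 6.68
tool_pos: [0.6488, -0.0238, 0.1206]
tool_rot: [66.8, 88.9, -30.0]
force: [-0.1, -0.3, -0.4]
grip_width: 0.0439
```

```bash
python3 - <<'E'
from plan import *; from cell import telemetry,vision
o=telemetry.get_obs(); here(o); 
for n in ("top","scene"):
    c=vision.read_camera(n); np.savez(f"{n}2.npz",**c)
    p=c["pixels"][:,:,::-1]; cv2.imwrite(f"pics/{n}2.png",p)
    q=p[95:215,345:460] if n=="top" else p[210:355,170:310]
    k=5 if n=="top" else 4
    cv2.imwrite(f"pics/{n}2z.png",cv2.resize(np.clip(q*1.5,0,255).astype(np.uint8),None,fx=k,fy=k,interpolation=cv2.INTER_CUBIC))
E
```

```text
t 6.67 tray [159.1 268.7 114.6] z 0.1206 rot [ 66.8  88.9 -30. ] F [-0.1 -0.3 -0.4] w 0.0439 q7 -103.7
```

View pics/top2z.png

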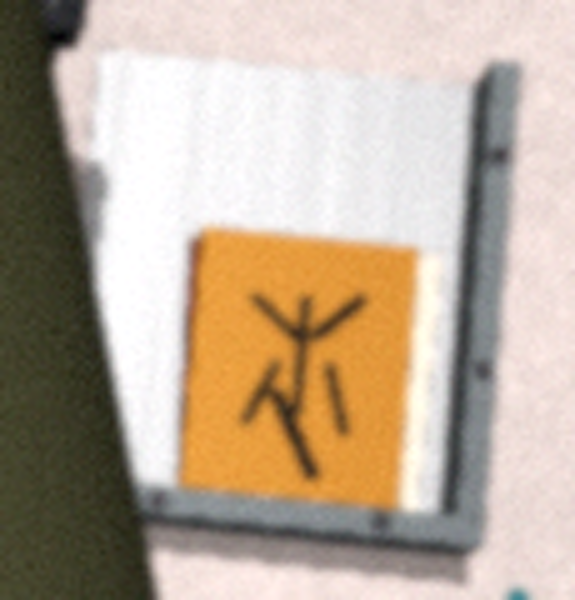

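View pics/scene2z.png

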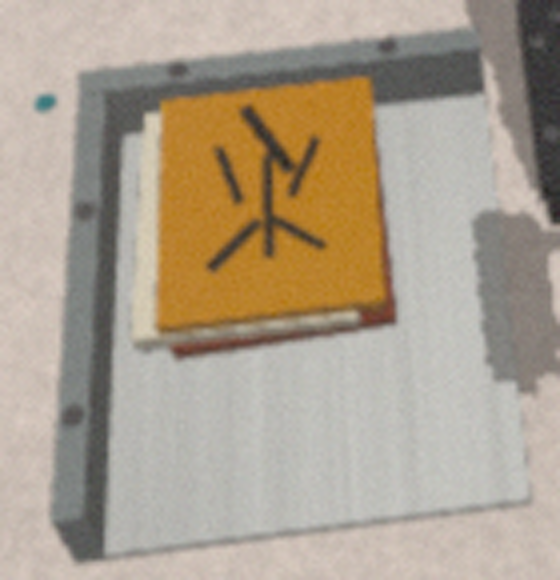

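```bash
python3 - <<'E'
from plan import *; from cell import telemetry
t=np.load("tray.npy");ct=dict(np.load("top2.npz"));cs=dict(np.load("scene2.npz"))
T=lambda a:(np.array(a,float)+.5)/5-.5+[345,95]
S=lambda a:(np.array(a,float)+.5)/4-.5+[170,210]
print("och s",w2tray(t,unproj(cs,S([[160,98],[370,78],[388,302],[157,328]]),.03)).round(1).tolist())
print("white s",w2tray(t,unproj(cs,S([[133,342],[145,113]]),.022)).round(1).tolist())
print("rust s",w2tray(t,unproj(cs,S([[397,318],[176,350]]),.014)).round(1).tolist())
o=telemetry.get_obs(); show(o,58,150,.12,'y')
E
```

```text
och s [[0.7, 21.2, 24.0], [2.7, 111.4, 24.0], [113.0, 113.1, 24.0], [112.0, 22.7, 24.0]]
white s [[112.4, 11.8, 16.0], [1.8, 13.2, 16.0]]
rust s [[111.6, 115.1, 8.0], [113.8, 27.1, 8.0]]
(58, 150, 0.12, 'y') off [-0.0002, -0.1026, 0.113] rv [-1.5707, 0.0238, -0.007]
```

Request:
{"op": "drive_tool", "data": {
  "offset": [
    [0,-0.012,0.014],
    [0,-0.024,0.028],
    [0,-0.036,0.042],
    [0,-0.048,0.056],
    [0,-0.06,0.07],
    [0,-0.072,0.084],
    [0,-0.085,0.098],
    [0,-0.1026,0.113],
    [0,-0.1026,0.113],
    [0,-0.1026,0.113]
  ],
  "angular": [
    [-0.18,0.002,0],
    [-0.36,0.005,0],
    [-0.54,0.008,0],
    [-0.72,0.01,0],
    [-0.9,0.013,0],
    [-1.08,0.016,0],
    [-1.26,0.019,0],
    [-1.44,0.022,0],
    [-1.571,0.024,0],
    [-1.571,0.024,-0.007]
  ]
}}

```text
time_s: 8.02
tool_pos: [0.5329, -0.1313, 0.1196]
tool_rot: [-156.7, 89.9, -164.3]
force: [0.5, -0.8, 0.1]
grip_width: 0.0437
```

```bash
python3 - <<'E'
from plan import *; from cell import telemetry
o=telemetry.get_obs(); here(o); show(o,58,150,.018,'y')
E
```

```text
t 8.03 tray [ 57.6 147.5 113.6] z 0.1196 rot [-156.7   89.9 -164.3] F [ 0.5 -0.8  0.1] w 0.0437 q7 -2.6
(58, 150, 0.018, 'y') off [0.1016, 0.0025, 0.0005] rv [-0.0052, -0.0011, 0.0005]
```

Request:
{"op": "drive_tool", "data": {
  "offset": [
    [0.04,0.0,0],
    [0.08,0.0,0],
    [0.1,0.0,0],
    [0.1,0.0,0],
    [0.1,0.0,0]
  ],
  "angular": [
    [-0.005,-0.001,0],
    [-0.005,-0.001,0],
    [-0.005,-0.001,0],
    [-0.005,-0.001,0],
    [-0.005,-0.001,0]
  ]
}}

```text
time_s: 8.65
tool_pos: [0.5341, -0.1316, 0.021]
tool_rot: [-18.6, 89.9, -25.9]
force: [0.4, 0.0, 0.3]
grip_width: 0.0437
```

```bash
python3 - <<'E'
from plan import *; from cell import telemetry
o=telemetry.get_obs(); here(o); show(o,58,110,.018,'y')
E
```

```text
t 8.65 tray [ 58.9 147.4  15. ] z 0.021 rot [-18.6  89.9 -25.9] F [0.4 0.  0.3] w 0.0437 q7 -6.0
(58, 110, 0.018, 'y') off [0.003, -0.0374, -0.0009] rv [-0.0007, 0.0022, 0.0007]
```

Request:
{"op": "drive_tool", "data": {
  "offset": [
    [0.0035,-0.008,0],
    [0.0035,-0.014,0],
    [0.0035,-0.018,0],
    [0.0035,-0.021,0],
    [0.0035,-0.024,0],
    [0.0035,-0.027,0],
    [0.0035,-0.03,0],
    [0.0035,-0.033,0],
    [0.0035,-0.036,0],
    [0.0035,-0.038,0]
  ],
  "angular": [
    [0,0,0],
    [0,0,0],
    [0,0,0],
    [0,0,0],
    [0,0,0],
    [0,0,0],
    [0,0,0],
    [0,0,0],
    [0,0,0],
    [0,0,0]
  ]
}}

```text
time_s: 9.9
tool_pos: [0.5294, -0.1689, 0.0176]
tool_rot: [-0.4, 89.9, -7.7]
force: [1.3, 3.0, 0.6]
grip_width: 0.044
```

```bash
python3 - <<'E'
from plan import *; from cell import telemetry
o=telemetry.get_obs(); here(o); show(o,58,98,.018,'y')
E
```

```text
t 9.9 tray [ 58.9 109.8  11.6] z 0.0176 rot [-0.4 89.9 -7.7] F [1.3 3.  0.6] w 0.044 q7 -2.0
(58, 98, 0.018, 'y') off [-0.0004, -0.0118, -0.0009] rv [-0.0007, 0.0022, 0.0]
```

Request:
{"op": "drive_tool", "data": {
  "offset": [
    [0,-0.003,-0.001],
    [0,-0.005,-0.001],
    [0,-0.007,-0.001],
    [0,-0.009,-0.001],
    [0,-0.011,-0.001],
    [0,-0.013,-0.001],
    [0,-0.014,-0.001],
    [0,-0.014,-0.001]
  ],
  "angular": [
    [0,0,0],
    [0,0,0],
    [0,0,0],
    [0,0,0],
    [0,0,0],
    [0,0,0],
    [0,0,0],
    [0,0,0]
  ]
}}

```text
time_s: 10.9
tool_pos: [0.5276, -0.1777, 0.0177]
tool_rot: [68.9, 89.6, 61.7]
force: [3.9, 12.2, 2.8]
grip_width: 0.0437
```

```bash
python3 - <<'E'
from plan import *; from cell import telemetry
o=telemetry.get_obs(); here(o); show(o,58,98,.018,'y')
E
```

```text
t 10.9 tray [ 58.2 100.9  11.7] z 0.0177 rot [68.9 89.6 61.7] F [ 3.9 12.2  2.8] w 0.0437 q7 -0.5
(58, 98, 0.018, 'y') off [-0.0003, -0.0029, -0.0002] rv [0.0015, 0.0022, -0.0057]
```

Request:
{"op": "drive_tool", "data": {
  "offset": [
    [0,0.015,0],
    [0,0.04,0],
    [-0.05,0.06,0],
    [-0.1,0.1,0],
    [-0.1,0.15,0],
    [-0.1,0.2,0],
    [-0.1,0.25,0],
    [-0.1,0.25,0]
  ],
  "angular": [
    [0,0,0],
    [0,0,0],
    [0,0,0],
    [0,0,0],
    [0,0,0],
    [0,0,0],
    [0,0,0],
    [0,0,0]
  ]
}}

```text
time_s: 11.9
tool_pos: [0.5575, 0.0742, 0.1193]
tool_rot: [77.0, 89.6, 70.2]
force: [0.6, -0.4, -0.1]
grip_width: 0.0436
```

```bash
python3 - <<'E'
from plan import *; from cell import telemetry,vision
o=telemetry.get_obs(); here(o); 
for n in ("top","scene"):
    c=vision.read_camera(n); np.savez(f"{n}3.npz",**c)
    p=c["pixels"][:,:,::-1]; cv2.imwrite(f"pics/{n}3.png",p)
    q=p[95:215,345:460] if n=="top" else p[210:355,170:310]
    k=5 if n=="top" else 4
    cv2.imwrite(f"pics/{n}3z.png",cv2.resize(np.clip(q*1.5,0,255).astype(np.uint8),None,fx=k,fy=k,interpolation=cv2.INTER_CUBIC))
E
```

```text
t 11.9 tray [ 56.1 354.5 113.3] z 0.1193 rot [77.  89.6 70.2] F [ 0.6 -0.4 -0.1] w 0.0436 q7 -25.2
```

View pics/top3z.png

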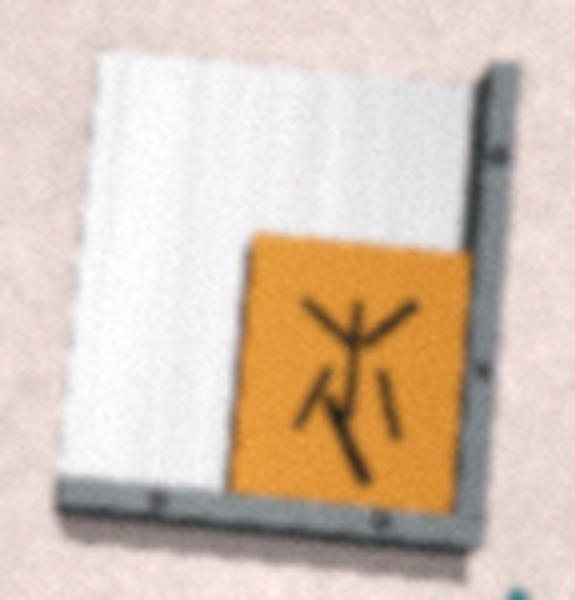

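View pics/scene3z.png

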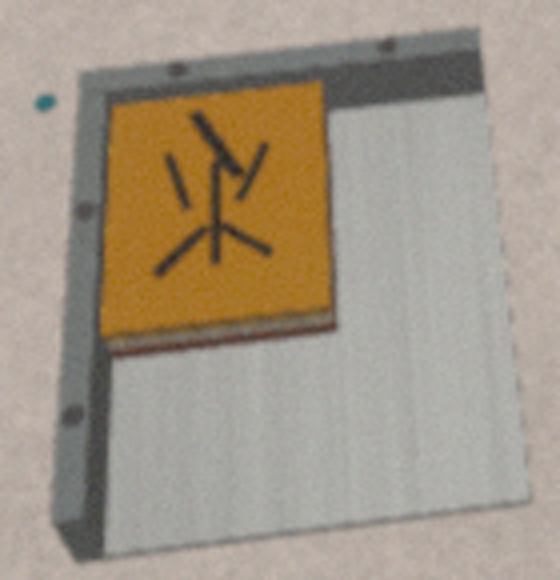

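```bash
python3 - <<'E'
from h import *
t=np.load("tray.npy");cs=dict(np.load("scene3.npz"));ct=dict(np.load("top3.npz"))
S=lambda a:(np.array(a,float)+.5)/4-.5+[170,210]
T=lambda a:(np.array(a,float)+.5)/5-.5+[345,95]
f=lambda c,u,z:w2tray(t,unproj(c,u,z)).round(1).tolist()
print("och s",f(cs,S([[107,105],[323,82],[333,310],[100,335]]),.03))
print("och t",f(ct,T([[253,235],[471,250],[228,492]]),.03))
print("white",f(cs,S([[335,318],[104,343]]),.022)); print("rust",f(cs,S([[337,328],[112,355]]),.014))
E
```

```text
och s [[1.2, -1.4, 24.0], [2.0, 91.2, 24.0], [113.6, 91.4, 24.0], [112.1, 0.7, 24.0]]
och t [[108.5, 90.2, 24.0], [111.5, 0.5, 24.0], [0.9, 90.9, 24.0]]
white [[112.7, 91.2, 16.0], [111.2, 0.4, 16.0]]
rust [[112.8, 91.0, 8.0], [112.5, 1.8, 8.0]]
```

All three panels are within about 3 mm of flush, and the arm is clear and at rest.

```bash
python3 - <<'E'
from cell import sign_off
print(sign_off())
E
```

```text
the job is handed in; nothing more can be done
None
```

All three panels now sit in their tray corner against both fences, still in order: rust, white, ochre from the bottom. I handed the job in at about 12 s.

- **What I did:** I located the tray and panels from the scene and top cameras. With the fingers half open I made one push towards the back fence and one towards the side fence. The force reading peaked at about 15 N in the first push and 13 N in the second.
- **Last checks:** After backing the arm off, all the panel edges I could measure came out within about 4 mm of flush, against the 10 mm allowed, and square to the fences. The ochre edges on the scene and top cameras differed by up to about 5 mm, partly calibration and my own pixel picking. White and rust were checked only by their visible front edges, since ochre covers the rest.
- **One oddity:** During the first push the fingers drifted about 6 mm sideways and rose about 5 mm. I put this down to the panels turning square against the fence. The pictures afterwards showed all three flush there, so I did not repeat the push.
- **Rest of the scene:** I never went near the blue stack, and the arm ended about 25 cm to the left of the tray, touching nothing.

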